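Start the ring under the blue pot

TASK

Start the hob ring that the blue pot stands on: with the fingertips, slowly and gently press the white button straight in front of that ring well down (at least half its travel), hold it there for about a second, then let it come up and move away. Leave the red button and the other ring's button alone, and do not touch or move the pots, the salt shaker or the mug.

Things in the scene. Friction and masses are not known exactly. Their poses are not given: they have to be found in the camera images.
- hob: two-ring hob, 340 mm (own x) by 560 mm (own y), 65 mm high, steel sides, black glass top; it cannot be moved. Origin: centre of its underside; +x to its back, +y to its left. Grey ring outlines, 216 mm across, centred at x 45, y +140 mm (left ring) and y -140 mm (right ring), a pot on each. Buttons at x -130 mm: white at y +140 (left ring), red at y 0, white at y -140 (right ring).
- left_button (a joint): press travel of the left white button, m: 0 = up at rest, 0.014 = fully down; 0.007 or more counts as pressed. Spring return: it rises by itself when let go; it needs 2 N at the start, 6 N at 7 mm, 10 N fully down at a hard stop, so arrive slowly. It belongs to the left ring (hob's own +y).
- right_button (a joint): press travel of the right white button, m: 0 = up at rest, 0.014 = fully down; 0.007 or more counts as pressed. Spring return: it rises by itself when let go; it needs 2 N at the start, 6 N at 7 mm, 10 N fully down at a hard stop, so arrive slowly. It belongs to the right ring (hob's own -y).
- main_button (a joint): press travel of the red middle (main switch) button, m: 0 = up at rest, 0.014 = fully down. Spring return: it rises by itself when let go; it needs 2 N at the start, 6 N at 7 mm, 10 N fully down at a hard stop, so arrive slowly. Not to be pressed at all.
- left_button_top (a point): centre of the top face of the left white button (round, 34 mm across, moves down with the button): at rest 24 mm above the hob's glass, 89 mm above the counter, and 19 mm above the fixed grey collar (50 mm across) round it; fully down it still stands 5 mm above the collar. Press it straight down
- right_button_top (a point): centre of the top face of the right white button (round, 34 mm across, moves down with the button): at rest 24 mm above the hob's glass, 89 mm above the counter, and 19 mm above the fixed grey collar (50 mm across) round it; fully down it still stands 5 mm above the collar. Press it straight down
- main_button_top (a point): centre of the top face of the red middle button (round, 34 mm across, moves down with the button): at rest 24 mm above the hob's glass, 89 mm above the counter, and 19 mm above the fixed grey collar (50 mm across) round it; fully down it still stands 5 mm above the collar. Not to be pressed.
- blue_pot: blue cooking pot with its lid on, standing on a ring: 174 mm across (lug handles to 226 mm across along its own y), 85 mm high to the rim, 122 mm to the top of its black lid knob, about 1.6 kg. Origin at the centre of its underside, z up. It is not to be touched.
- steel_pot: bare metal cooking pot with its lid on, standing on a ring: 174 mm across (lug handles to 226 mm across along its own y), 85 mm high to the rim, 122 mm to the top of its black lid knob, about 1.3 kg. Origin at the centre of its underside, z up. It is not to be touched.
- salt: salt shaker, white with a steel cap, 36 mm across, 60 mm high, standing on the hob's glass behind the red button. Origin at the centre of its underside. Not to be touched.
- mug: yellow mug, 80 mm across, 90 mm high, standing on the counter to the left of the hob (hob's own +y). Origin at the centre of its underside. Not to be touched.

How it is judged:
By the outcome, as a careful person would: the job done as asked, in the order asked, and still so for the second after the job is handed in, with the robot touching nothing.
It also fails if it takes over 43 s, if anything falls off the work surface, if the arm or the gripper's body presses on something with over 40 N, if the wrist force passes 120 N, or if a joint passes its speed limit or range.

ROBOT

A 7-joint arm with a two-finger parallel gripper is mounted at the origin on the work surface. World frame = base frame: x ahead of the robot, y to its left, z up, the work surface at z = 0. Lengths are in m, angles in rad, forces in N, time in s.
With the tool pointing down it reaches from about 0.35 to 0.9 m from the base axis. Payload 19.9 kg.
Tool frame: the origin (TCP) lies midway between the tips of the shut fingers; the grasp point (between the pads) lies 19 mm behind it; z points along the fingers, y is the line along which they close (so a half turn about z gives the same grasp; the last joint's range is limited). The gripper opens to 85 mm and grips with 20 to 120 N. Pads are 22 mm wide; open, the fingers measure 114 mm over their backs; the gripper's body (76 mm by 85 mm) begins 54 mm behind the grasp point. The pads swing forward as they close: fully open they stand 13 mm farther back than shut.
Start: joints at [1.077, 0.417, -0.01, 1.614, 0.005, 1.111, -0.053], TCP at [0.273, -0.562, 0.231] pointing down, gripper open.
Joint ranges: [-2.81, 2.81], [-0.39, 2.02], [-1.27, 1.25], [0.06, 2.57], [-1.19, 4.33], [0.19, 2], [-2.82, 2.82]. Speed limits (rad/s): [1.89, 1.89, 2.39, 2.39, 3.01, 3.01, 3.01].

INTERFACE

Orientations are given as a rotation vector (axis times angle).
In Python, from rig import monitor, capture, calibration, ticket gives the robot as it stands. The module is installed in compiled form; this text tells all that it offers.
- The arm moves only by the shell command python3 -m pendant 'ROWS' [OPENING]. ROWS is JSON, a list of rows, each an object of numbers: "x", "y", "z": the shift along the tool's x, y, z in m; "wx", "wy", "wz": the turn, a rotation vector about the tool's x, y, z in degrees. A call has exactly 8 rows; each row shifts and turns the commanded pose from where the row before left it, along the tool's axes as they then stand; what a row does not reach is not made up. A row lasts 1/12 s, in which the tool goes at most 41.7 mm and 7.16 degrees, less where a joint would pass 70% of its speed; a pose out of reach is approached as far as the arm can. A call with a gripper value outside its range is refused whole. OPENING is the closure, from 0 (fully open) to 1 (shut), set as the call begins (- or left out, the last holds). The fingers move at their own pace and stop on an object; the grip force is fixed at half the most. Time passes only in rows, so rows that do not move let the fingers close, or fill a call up. It gives the time, the measured TCP pose, the force, the opening and the grip force at its end, in the units of the state.
- monitor.state(): the state, without advancing time (a new reading comes with each control period).
- capture(name): name is "scene" or "side" or "wrist"; returns (picture, depth): 384x512x3 uint8, blue, green, red; 384x512 float32, m along the optical axis (not along the pixel's ray), 0 where there is no reading.
- calibration(name): a dict with "intrinsics" (3x3 intrinsics, pixels), "k1" (the pictures are not rectified: a ray, as slopes to the right and down, at radius r is drawn at 1 + k1 r^2 times it, then the intrinsics apply), "cam_to_world" (4x4, takes a point from camera to world coordinates); the wrist camera has in their place "mount" (4x4, takes a point from camera to tool coordinates, whose origin is the TCP and whose axes are the flange's). Camera axes: x right, y up, looking along -z (the intrinsics and any distortion apply to the point x, -y, -z); pixel columns grow to the right and rows downward; lengths in m; the calibration is good to about 2 mm. A picture is of the moment at which its call begins: read the wrist's pose just before it. calibration takes no time and is no camera call.
- ticket.job_done(): hands the job in; it is judged then, once.
The state is a dict: "clock": time; "joints": joint angles; "qvel": joint speeds; "tau": joint torques, N m; "ee_pos": TCP position; "eef_rot": TCP orientation; "wrist_force": force on the tool from outside, world axes, zero at the start; "torque": the same for the moment, N m; "grip_width": opening from 0.0 (shut) to 1.0 (fully open); "gripper_force": force on a finger pad.
Only numpy, scipy, OpenCV 4.12 (cv2) and the standard library are available. Lean on these libraries where they do the work, as an engineer would, in place of code of your own. Each camera call takes 0.05 s, during which the arm holds its last target. There are 200 camera calls.

## Working session

There is one attempt and no reset: what is moved stays moved. The work goes in short steps, Python scripts to look and compute and a shell command to move; the robot and the scene stay as the last step left them, time stands still between calls to the robot, and variables do not carry over. Pictures are saved under pics/ and viewed, at most 10 in all, crops included, and the job is handed in when it is done.

```bash
mkdir -p pics; cat > h.py <<'E'
import numpy as np, cv2
from rig import monitor, capture, calibration
def world(name,d,u,v,st=None):
    c=calibration(name);K=np.array(c["intrinsics"]);z=d[int(v),int(u)]
    p=cv2.undistortPoints(np.array([[[u,v]]],float),K,np.array([c["k1"],0,0,0,0.]))[0,0]
    P=np.array([p[0]*z,-p[1]*z,-z,1])
    if name=="wrist":
        T=np.eye(4);T[:3,:3]=cv2.Rodrigues(np.array(st["eef_rot"],float))[0];T[:3,3]=st["ee_pos"]
        return (T@np.array(c["mount"])@P)[:3]
    return (np.array(c["cam_to_world"])@P)[:3]
E
python3 - <<'E'
from h import *
s=monitor.state();print(s)
for n in("scene","side"):
    p,d=capture(n);np.savez("pics/"+n,p=p,d=d);cv2.imwrite(f"pics/{n}1.png",p)
E
```

```text
{'clock': 0.0, 'joints': array([ 1.07750925,  0.41794513, -0.01029084,  1.61418516,  0.00467814,
        1.11070325, -0.05303755]), 'qvel': array([-1.63643316e-03, -3.09917856e-05,  1.12996626e-03,  2.56210292e-04,
        4.03793768e-04,  1.89329234e-04,  1.56292327e-03]), 'tau': array([ 6.14681767e-05, -8.64433980e+01,  6.79524522e-01, -4.34896803e+01,
        1.91681727e-02,  7.36703718e-03, -3.51561698e-05]), 'ee_pos': array([ 0.2726933 , -0.56197971,  0.23067371]), 'eef_rot': array([-3.06065920e+00, -7.03307478e-01,  5.44637249e-04]), 'wrist_force': array([ 0.30547232, -0.02793633,  0.3452071 ]), 'torque': array([ 0.0508523 , -0.06139986, -0.01278087]), 'gripper_force': 0.0, 'grip_width': 1.001846393880287}
```

View pics/scene1.png

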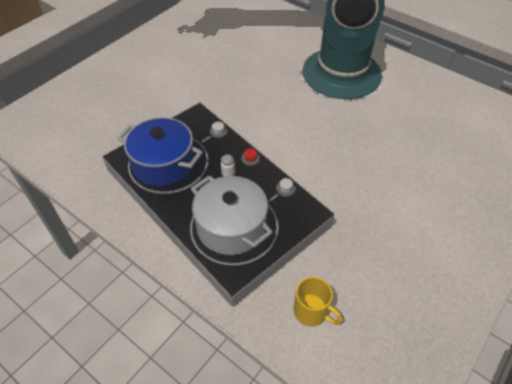

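View pics/side1.png

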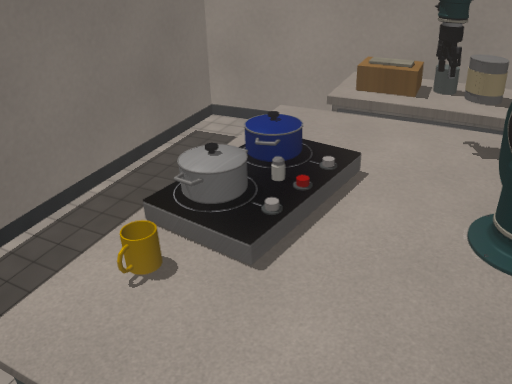

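Both views agree. The blue pot is on the right ring, the one away from the mug, and its white button is at scene (218,129) and side (328,161). Red is at scene (250,156) and side (303,181). The other white button is at scene (286,186) and side (272,203).

```bash
python3 - <<'E'
from h import *
pts={"scene":dict(b=(218,127),r=(250,155),w=(286,184),salt=(228,158),knobB=(157,132),knobS=(230,197)),
"side":dict(b=(329,160),r=(303,180),w=(272,202),salt=(278,159),knobB=(273,115),knobS=(211,147))}
def ray(n,u,v):
    c=calibration(n);K=np.array(c["intrinsics"]);p=cv2.undistortPoints(np.array([[[u,v]]],float),K,np.array([c["k1"],0,0,0,0.]))[0,0]
    T=np.array(c["cam_to_world"]);r=T[:3,:3]@[p[0],-p[1],-1];return T[:3,3],r/np.linalg.norm(r)
D={n:np.load(f"pics/{n}.npz")["d"] for n in pts}
P={n:np.load(f"pics/{n}.npz")["p"] for n in pts}
for k in pts["scene"]:
    A=0;B=0
    for n in pts:
        print(k,n,world(n,D[n],*pts[n][k]).round(4))
        o,r=ray(n,*pts[n][k]);M=np.eye(3)-np.outer(r,r);A=A+M;B=B+M@o
    print("   tri",np.linalg.solve(A,B).round(4))
a=cv2.resize(P["scene"][100:210,170:310],None,fx=4,fy=4,interpolation=cv2.INTER_CUBIC)
b=cv2.resize(P["side"][140:220,240:345],None,fx=4,fy=4,interpolation=cv2.INTER_CUBIC)
a=cv2.copyMakeBorder(a,0,0,0,0,0); h=np.zeros((max(a.shape[0],b.shape[0]),800,3),np.uint8)
b=b[:, :]; s=400/a.shape[1];a=cv2.resize(P["scene"][110:200,200:300],(400,360));b=cv2.resize(P["side"][145:217,250:350],(400,288))
h=np.zeros((360,800,3),np.uint8);h[:,:400]=a;h[:288,400:]=b;cv2.imwrite("pics/crop1.png",h)
E
```

```text
b scene [ 0.5349 -0.0948  0.0895]
b side [ 0.5207 -0.0893  0.0902]
   tri [ 0.5264 -0.1032  0.0813]
r scene [0.5619 0.0427 0.0893]
r side [0.5462 0.0461 0.0878]
   tri [0.5522 0.0344 0.079 ]
w scene [0.5824 0.1774 0.0885]
w side [0.5719 0.1812 0.09  ]
   tri [0.5769 0.1734 0.083 ]
salt scene [0.6298 0.0245 0.1242]
salt side [0.6222 0.0288 0.1255]
   tri [0.6263 0.0212 0.1206]
knobB scene [ 0.7142 -0.1335  0.1865]
knobB side [ 0.7023 -0.1224  0.1857]
   tri [ 0.7099 -0.1395  0.1793]
knobS scene [0.757  0.1417 0.1859]
knobS side [0.7468 0.1481 0.1865]
   tri [0.7537 0.1385 0.181 ]
```

View pics/crop1.png

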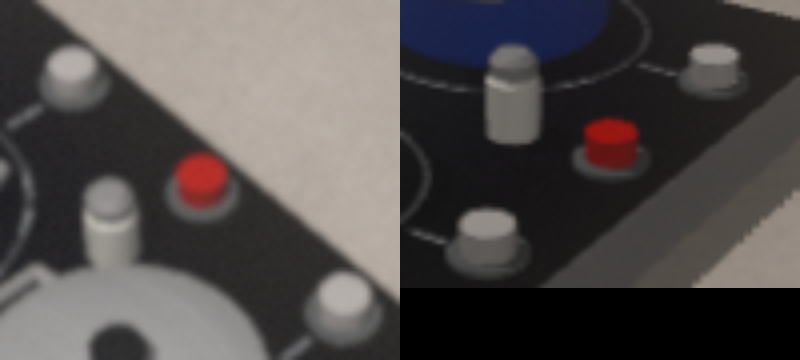

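The crop puts the blue-ring button's top face at scene (218,126) and side (328,158), with the blue pot's handles clear of it. Next I shut the gripper and travel above it at z 0.23, then measure from close by.

```bash
python3 -m pendant '[{"x":0.01,"y":-0.007},{"x":0.02,"y":-0.014},{"x":0.03,"y":-0.022},{"x":0.03,"y":-0.022},{"x":0.03,"y":-0.022},{"x":0.03,"y":-0.022},{"x":0.03,"y":-0.022},{"x":0.03,"y":-0.022}]' 1
python3 -m pendant '[{"x":0.03,"y":-0.022},{"x":0.03,"y":-0.022},{"x":0.03,"y":-0.022},{"x":0.03,"y":-0.022},{"x":0.03,"y":-0.02},{"x":0.02,"y":-0.014},{"x":0.01,"y":-0.007},{}]'
python3 - <<'E'
from h import *
s=monitor.state();p,d=capture("wrist");np.savez("pics/wrist1",p=p,d=d,r=s["eef_rot"],t=s["ee_pos"]);cv2.imwrite("pics/wrist1.png",p)
print(s["clock"],s["ee_pos"],s["eef_rot"],s["wrist_force"],s["grip_width"]);print(calibration("wrist"))
E
```

```text
0.1 [ 0.27270482 -0.56201944  0.23071961] [-3.06073799e+00 -7.03472496e-01  5.34623284e-04] [ 0.55780511 -0.29043505 -0.57390452] 1.0010220955573448
{'intrinsics': array([[297.25877716,   0.        , 255.17586333],
       [  0.        , 297.25877716, 186.20961732],
       [  0.        ,   0.        ,   1.        ]]), 'k1': -0.05340891135448795, 'mount': array([[-4.20236368e-04,  9.54460819e-01,  2.98336000e-01,
         7.73439474e-02],
       [ 9.99999899e-01,  3.52986982e-04,  2.79296102e-04,
        -8.66879347e-05],
       [ 1.61268462e-04,  2.98336087e-01, -9.54460870e-01,
        -1.43792114e-01],
       [ 0.00000000e+00,  0.00000000e+00,  0.00000000e+00,
         1.00000000e+00]])}validation failed for argument at $[0]...
validation failed for argument at $[0]...
```

View pics/wrist1.png

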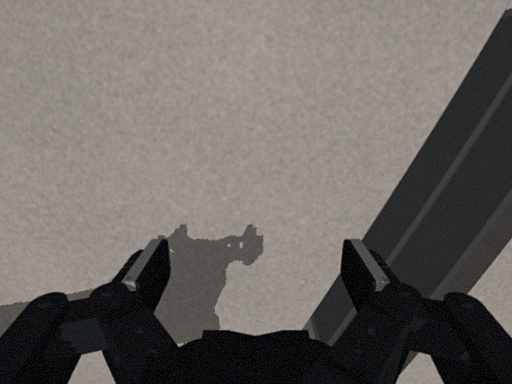

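The move was refused and the wrist view shows only bare counter, so the arm hasn't moved. The rows probably need all six keys.

```bash
python3 -m pendant '[{"x":0.01,"y":-0.007,"z":0,"wx":0,"wy":0,"wz":0},{"x":0.02,"y":-0.014,"z":0,"wx":0,"wy":0,"wz":0},{"x":0.03,"y":-0.022,"z":0,"wx":0,"wy":0,"wz":0},{"x":0.03,"y":-0.022,"z":0,"wx":0,"wy":0,"wz":0},{"x":0.03,"y":-0.022,"z":0,"wx":0,"wy":0,"wz":0},{"x":0.03,"y":-0.022,"z":0,"wx":0,"wy":0,"wz":0},{"x":0.03,"y":-0.022,"z":0,"wx":0,"wy":0,"wz":0},{"x":0.03,"y":-0.022,"z":0,"wx":0,"wy":0,"wz":0}]' 1
```

```text
clock: 0.82
ee_pos: [0.3955, -0.3306, 0.2313]
eef_rot: [3.062, 0.704, -0.0]
wrist_force: [0.9, -0.4, -0.7]
grip_width: 0.002
gripper_force: 0.0
```

```bash
python3 -m pendant '[{"x":0.025,"y":-0.025,"z":0,"wx":0,"wy":0,"wz":0},{"x":0.025,"y":-0.025,"z":0,"wx":0,"wy":0,"wz":0},{"x":0.025,"y":-0.025,"z":0,"wx":0,"wy":0,"wz":0},{"x":0.025,"y":-0.025,"z":0,"wx":0,"wy":0,"wz":0},{"x":0.025,"y":-0.025,"z":0,"wx":0,"wy":0,"wz":0},{"x":0.015,"y":-0.018,"z":0,"wx":0,"wy":0,"wz":0},{"x":0.01,"y":-0.01,"z":0,"wx":0,"wy":0,"wz":0},{"x":0,"y":0,"z":0,"wx":0,"wy":0,"wz":0}]'
python3 - <<'E'
from h import *
s=monitor.state();p,d=capture("wrist");np.savez("pics/wrist2",p=p,d=d,r=s["eef_rot"],t=s["ee_pos"]);cv2.imwrite("pics/wrist2.png",p)
print(s["clock"],s["ee_pos"],s["eef_rot"],s["wrist_force"],s["grip_width"])
E
```

```text
clock: 1.48
ee_pos: [0.4637, -0.1262, 0.2313]
eef_rot: [-3.06, -0.711, -0.0]
wrist_force: [0.1, 0.6, -0.2]
grip_width: 0.002
gripper_force: 0.0
1.4833 [ 0.46373764 -0.12615084  0.2313082 ] [-3.05956963e+00 -7.10768685e-01 -4.79546643e-04] [ 0.13516084  0.55032736 -0.24713316] 0.0022920794362051547
```

View pics/wrist2.png

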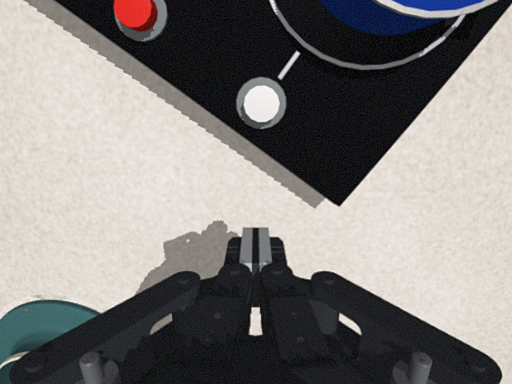

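The wrist view shows the white button's top face at (262,103), with a tick mark leading to the blue pot's ring. Red is at (135,12), and the shut fingertips are at about (256,232).

```bash
python3 - <<'E'
from h import *
f=np.load("pics/wrist2.npz");st=dict(eef_rot=f["r"],ee_pos=f["t"]);R=cv2.Rodrigues(f["r"])[0]
m=(f["p"].min(2)>215).astype(np.uint8);n,l,s,c=cv2.connectedComponentsWithStats(m)
k=l[103,262];u,v=c[k];print("centroid",u,v,s[k])
P=world("wrist",f["d"],u,v,st);print("button",P,"in tool",R.T@(P-f["t"]))
print("red",world("wrist",f["d"],135,12,st)); print("glass",world("wrist",f["d"],320,140,st))
for n,(u,v) in dict(scene=(218.2,125.8),side=(328.3,157.8)).items(): print(n,world(n,np.load(f"pics/{n}.npz")["d"],u,v))
# triangulate scene+side+wrist
def ray(n,u,v):
    c=calibration(n);K=np.array(c["intrinsics"]);p=cv2.undistortPoints(np.array([[[u,v]]],float),K,np.array([c["k1"],0,0,0,0.]))[0,0]
    if n=="wrist":
        T=np.eye(4);T[:3,:3]=R;T[:3,3]=f["t"];T=T@np.array(c["mount"])
    else:T=np.array(c["cam_to_world"])
    r=T[:3,:3]@[p[0],-p[1],-1];return T[:3,3],r/np.linalg.norm(r)
A=0;B=0
for n,u,v in(("scene",218.2,125.8),("side",328.3,157.8),("wrist",*c[k])):
    o,r=ray(n,u,v);M=np.eye(3)-np.outer(r,r);A=A+M;B=B+M@o
print("tri",np.linalg.solve(A,B),R)
E
```

```text
centroid 261.2103092783505 103.21649484536083 [244  86  35  36 970]
button [ 0.52803963 -0.10056344  0.09115734] in tool [0.06893748 0.00544439 0.14017742]
red [0.54969072 0.03286211 0.08993076]
glass [ 0.52152972 -0.17258275  0.06696449]
scene [ 0.52739285 -0.10101659  0.08466526]
side [ 0.52840419 -0.10744887  0.08788745]
tri [ 0.52795006 -0.10057523  0.08880012] [[ 8.97590879e-01  4.40829426e-01  1.73315151e-04]
 [ 4.40829259e-01 -8.97590776e-01  6.03323457e-04]
 [ 4.21528814e-04 -4.65135243e-04 -9.99999803e-01]]
```

Wrist depth and three-view triangulation agree: the button top is at (0.528, -0.1006, 0.089), and the text's height is 0.089. I move over it first, then come down.

```bash
python3 -m pendant '[{"x":0.008,"y":0.0005,"z":0,"wx":0,"wy":0,"wz":0},{"x":0.014,"y":0.001,"z":0,"wx":0,"wy":0,"wz":0},{"x":0.014,"y":0.001,"z":0,"wx":0,"wy":0,"wz":0},{"x":0.014,"y":0.001,"z":0.01,"wx":0,"wy":0,"wz":0},{"x":0.011,"y":0.001,"z":0.02,"wx":0,"wy":0,"wz":0},{"x":0.008,"y":0.001,"z":0.02,"wx":0,"wy":0,"wz":0},{"x":0,"y":0,"z":0.02,"wx":0,"wy":0,"wz":0},{"x":0,"y":0,"z":0.01,"wx":0,"wy":0,"wz":0}]'
python3 -m pendant '[{"x":0,"y":0,"z":0.015,"wx":0,"wy":0,"wz":0},{"x":0,"y":0,"z":0.015,"wx":0,"wy":0,"wz":0},{"x":0,"y":0,"z":0.01,"wx":0,"wy":0,"wz":0},{"x":0,"y":0,"z":0.006,"wx":0,"wy":0,"wz":0},{"x":0,"y":0,"z":0.003,"wx":0,"wy":0,"wz":0},{"x":0,"y":0,"z":0.001,"wx":0,"wy":0,"wz":0},{"x":0,"y":0,"z":0,"wx":0,"wy":0,"wz":0},{"x":0,"y":0,"z":0,"wx":0,"wy":0,"wz":0}]'
python3 - <<'E'
from h import *
s=monitor.state();p,d=capture("wrist");q,_=capture("side");print(s["ee_pos"],s["wrist_force"])
o=np.zeros((384,800,3),np.uint8);o[:,:400]=p[:,60:460];o[:,400:]=cv2.resize(q[90:282,250:450],(400,384));cv2.imwrite("pics/over.png",o)
E
```

```text
clock: 2.2
ee_pos: [0.527, -0.1051, 0.1489]
eef_rot: [-3.061, -0.702, 0.004]
wrist_force: [0.0, -0.5, -0.4]
grip_width: -0.0
gripper_force: 0.0
clock: 2.87
ee_pos: [0.5279, -0.1048, 0.1019]
eef_rot: [3.061, 0.703, 0.001]
wrist_force: [-0.9, 0.3, 0.2]
grip_width: -0.0
gripper_force: 0.0
[ 0.52794609 -0.10476298  0.10189036] [-0.88074453  0.28680629  0.24429634]
```

View pics/over.png

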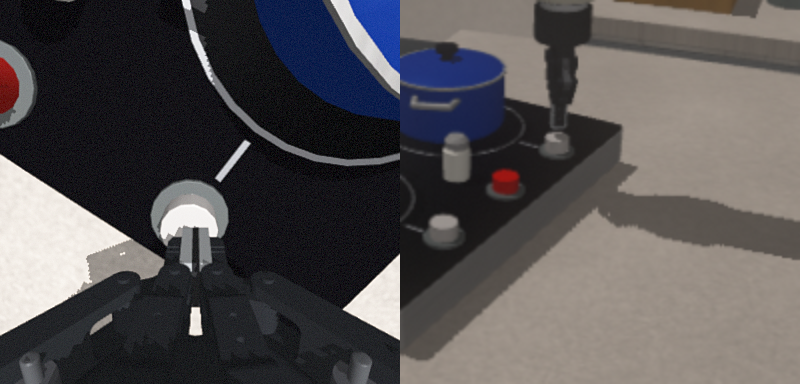

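The fingertips hover 12 mm above the right button, about 4 mm off centre, with everything else clear. I'll correct that and descend slowly.

```bash
python3 -m pendant '[{"x":0.001,"y":-0.002,"z":0,"wx":0,"wy":0,"wz":0},{"x":0.001,"y":-0.002,"z":0.001,"wx":0,"wy":0,"wz":0},{"x":0,"y":0,"z":0.002,"wx":0,"wy":0,"wz":0},{"x":0,"y":0,"z":0.002,"wx":0,"wy":0,"wz":0},{"x":0,"y":0,"z":0.002,"wx":0,"wy":0,"wz":0},{"x":0,"y":0,"z":0.001,"wx":0,"wy":0,"wz":0},{"x":0,"y":0,"z":0.001,"wx":0,"wy":0,"wz":0},{"x":0,"y":0,"z":0,"wx":0,"wy":0,"wz":0}]'
python3 -m pendant '[{"x":0,"y":0,"z":0.001,"wx":0,"wy":0,"wz":0},{"x":0,"y":0,"z":0.001,"wx":0,"wy":0,"wz":0},{"x":0,"y":0,"z":0.001,"wx":0,"wy":0,"wz":0},{"x":0,"y":0,"z":0.001,"wx":0,"wy":0,"wz":0},{"x":0,"y":0,"z":0.001,"wx":0,"wy":0,"wz":0},{"x":0,"y":0,"z":0.001,"wx":0,"wy":0,"wz":0},{"x":0,"y":0,"z":0.001,"wx":0,"wy":0,"wz":0},{"x":0,"y":0,"z":0.001,"wx":0,"wy":0,"wz":0}]'
```

```text
clock: 3.63
ee_pos: [0.5276, -0.1002, 0.092]
eef_rot: [-3.062, -0.703, 0.001]
wrist_force: [0.7, 0.5, -0.3]
grip_width: 0.002
gripper_force: 0.0
clock: 4.3
ee_pos: [0.5277, -0.1002, 0.0843]
eef_rot: [3.062, 0.704, 0.0]
wrist_force: [-1.3, -0.0, 4.3]
grip_width: -0.002
gripper_force: 2.4
```

4.3 N at z 0.0843 means about 4 mm of travel. I'll go about 6 mm deeper, still slowly.

```bash
python3 -m pendant '[{"x":0,"y":0,"z":0.001,"wx":0,"wy":0,"wz":0},{"x":0,"y":0,"z":0.001,"wx":0,"wy":0,"wz":0},{"x":0,"y":0,"z":0.001,"wx":0,"wy":0,"wz":0},{"x":0,"y":0,"z":0.001,"wx":0,"wy":0,"wz":0},{"x":0,"y":0,"z":0.001,"wx":0,"wy":0,"wz":0},{"x":0,"y":0,"z":0.001,"wx":0,"wy":0,"wz":0},{"x":0,"y":0,"z":0,"wx":0,"wy":0,"wz":0},{"x":0,"y":0,"z":0,"wx":0,"wy":0,"wz":0}]'
```

```text
clock: 4.97
ee_pos: [0.5277, -0.1001, 0.0784]
eef_rot: [3.062, 0.704, 0.0]
wrist_force: [-2.4, 0.6, 7.8]
grip_width: 0.005
gripper_force: 4.1
```

7.8 N is about 10 mm down. Hold it, then let it rise.

```bash
python3 -m pendant '[{"x":0,"y":0,"z":0,"wx":0,"wy":0,"wz":0},{"x":0,"y":0,"z":0,"wx":0,"wy":0,"wz":0},{"x":0,"y":0,"z":0,"wx":0,"wy":0,"wz":0},{"x":0,"y":0,"z":0,"wx":0,"wy":0,"wz":0},{"x":0,"y":0,"z":0,"wx":0,"wy":0,"wz":0},{"x":0,"y":0,"z":0,"wx":0,"wy":0,"wz":0},{"x":0,"y":0,"z":0,"wx":0,"wy":0,"wz":0},{"x":0,"y":0,"z":0,"wx":0,"wy":0,"wz":0}]'
python3 -m pendant '[{"x":0,"y":0,"z":-0.001,"wx":0,"wy":0,"wz":0},{"x":0,"y":0,"z":-0.002,"wx":0,"wy":0,"wz":0},{"x":0,"y":0,"z":-0.002,"wx":0,"wy":0,"wz":0},{"x":0,"y":0,"z":-0.002,"wx":0,"wy":0,"wz":0},{"x":0,"y":0,"z":-0.002,"wx":0,"wy":0,"wz":0},{"x":0,"y":0,"z":-0.002,"wx":0,"wy":0,"wz":0},{"x":0,"y":0,"z":-0.003,"wx":0,"wy":0,"wz":0},{"x":0,"y":0,"z":-0.005,"wx":0,"wy":0,"wz":0}]'
python3 -m pendant '[{"x":0,"y":0,"z":-0.01,"wx":0,"wy":0,"wz":0},{"x":0,"y":0,"z":-0.02,"wx":0,"wy":0,"wz":0},{"x":0,"y":0,"z":-0.02,"wx":0,"wy":0,"wz":0},{"x":0,"y":0,"z":-0.02,"wx":0,"wy":0,"wz":0},{"x":0,"y":0,"z":-0.02,"wx":0,"wy":0,"wz":0},{"x":0,"y":0,"z":-0.02,"wx":0,"wy":0,"wz":0},{"x":0,"y":0,"z":-0.01,"wx":0,"wy":0,"wz":0},{"x":0,"y":0,"z":0,"wx":0,"wy":0,"wz":0}]'
python3 -m pendant '[{"x":-0.01,"y":0.01,"z":0,"wx":0,"wy":0,"wz":0},{"x":-0.015,"y":0.015,"z":0,"wx":0,"wy":0,"wz":0},{"x":-0.02,"y":0.02,"z":0,"wx":0,"wy":0,"wz":0},{"x":-0.02,"y":0.02,"z":0,"wx":0,"wy":0,"wz":0},{"x":-0.015,"y":0.015,"z":0,"wx":0,"wy":0,"wz":0},{"x":-0.01,"y":0.01,"z":0,"wx":0,"wy":0,"wz":0},{"x":0,"y":0,"z":0,"wx":0,"wy":0,"wz":0},{"x":0,"y":0,"z":0,"wx":0,"wy":0,"wz":0}]'
python3 - <<'E'
from h import *
q,_=capture("side");cv2.imwrite("pics/end.png",q)
E
```

```text
clock: 5.63
ee_pos: [0.5277, -0.1002, 0.0785]
eef_rot: [3.062, 0.704, 0.0]
wrist_force: [-3.2, 0.4, 8.0]
grip_width: -0.005
gripper_force: 4.1
clock: 6.3
ee_pos: [0.5273, -0.1001, 0.0971]
eef_rot: [-3.061, -0.704, 0.001]
wrist_force: [-1.2, -0.1, -0.3]
grip_width: -0.003
gripper_force: 0.0
clock: 6.97
ee_pos: [0.5286, -0.1002, 0.2198]
eef_rot: [3.06, 0.703, 0.005]
wrist_force: [0.6, -0.8, 0.5]
grip_width: 0.004
gripper_force: 0.0
clock: 7.63
ee_pos: [0.4855, -0.2206, 0.2166]
eef_rot: [-3.062, -0.702, 0.001]
wrist_force: [0.6, 1.0, -0.1]
grip_width: -0.003
gripper_force: 0.0
```

View pics/end.png

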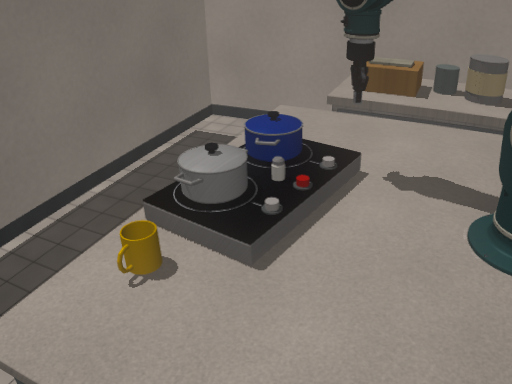

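The button at (329,161) is back up, the arm is clear, and nothing else has moved.

```bash
python3 -c "
from rig import ticket
print(ticket.job_done())"
```

```text
the job is handed in; nothing more can be done
None
```

I pressed the blue pot's button (the right white one) about 10 mm down, held it for about a second and let it come back up; the arm is clear, nothing else was touched, and the job is handed in.

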